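# Start the shutter control on the switch panel

## Task

On the switch panel, start up the shutter control in this order: first tip the rocker over by pressing its raised far end fully down, then push the square key fully down so that it stays there, and last press the large round button fully in and finish while still holding it in with the fingertips. Leave the small round button alone, and do not move or pick up the bottle, vial, puck and objective that stand about the panel; nothing has to be gripped.

Things in the scene. Friction and masses are not known exactly. Their poses are not given: they have to be found in the camera images.
- panel: fixed pale aluminium plate 90 x 262 mm. Origin: centre of its underside, on the desk; x away from the robot (turned up to 0.4 rad), y along the row, z up. On it four grey modules 64 (x) x 52 (y) mm in a row at y = -87, -29, 29, 87 mm, top plates 50 mm above the desk, each with one control; which sits where varies. Told apart by shape and size, not colour
- rocker_far_end (a point): spot to press: on the rocker's far half (away from the robot), 16 mm from the pivot, mid-width; moves with it. Rocker: black, 22 mm wide, 48 mm long along panel x, V-shaped from the side, pivot mid-length, 59 mm above the desk. At the start the far half is raised: spot about 65 mm above the desk, 15 mm beyond the pivot. Fully tipped the far half is level, 59 mm above the desk
- rocker (a joint): rocker angle in rad: 0 = far end up (start, up to 0.03), 0.36 = far end fully down. No spring: it stays where it is left; about 3 N at the spot tip it.
- square_key_top (a point): centre of the top face of the square key: 26 x 26 mm, black, like all the keys, stands 16 mm proud of its module's top plate when up; travels 8 mm straight down (face 66 mm above the desk when up, 58 mm when fully down)
- square_key (a joint): how far the square key is pushed in, m: 0 up (start, up to 0.0005), 0.008 fully down. Self-holding: no spring, friction of about 3 N, it stays where it is left.
- round_button_top (a point): centre of the top face of the large round button: diameter 36 mm, black, like all the keys, stands 16 mm proud of its module's top plate when up; travels 8 mm straight down (face 66 mm above the desk when up, 58 mm fully in)
- round_button (a joint): how far the large round button is pressed, m: 0 up, 0.008 fully in. It springs back: 1.8 N to start it, 5.4 N when fully in.
- small_button_top (a point): centre of the top face of the small round button, not to be pressed: diameter 16 mm, black, like all the keys, stands 16 mm proud of its module's top plate when up; travels 8 mm straight down
- small_button (a joint): how far the small round button is pressed, m: 0 up, 0.008 fully in; a spring button like the large one
- dropper_bottle_mid (a point): bystander: middle (47 mm up) of a loose standing amber dropper bottle, diameter 33 mm, 94 mm tall, behind the panel
- sample_vial_mid (a point): bystander: middle (26 mm up) of a loose standing screw-cap vial, diameter 26 mm, 53 mm tall, behind the panel
- puck_mid (a point): bystander: middle (5 mm up) of a loose aluminium sample puck, diameter 25 mm, 11 mm tall, in front of the panel
- objective_mid (a point): bystander: middle (25 mm up) of a loose standing microscope objective, diameter 27 mm, 50 mm tall, in front of the panel

How it is judged:
By the outcome, as a careful person would: the job done as asked, in the order asked, and still so for the second after the job is handed in, while the arm keeps its last pose, push and grip.
It also fails if it takes over 38 s, if anything falls off the work surface, if the arm or the gripper's body presses on something with over 40 N, if the wrist force passes 120 N, or if a joint passes its speed limit or range.

## Robot

A 6-joint arm with a two-finger parallel gripper is mounted at the origin on a cart in front of the work surface, level with it; the furniture and walls round the work are solid. World frame = base frame: x ahead of the robot, y to its left, z up, the work surface at z = 0. Lengths are in mm, angles in rad, forces in N, time in s.
With the tool pointing down it reaches from about 350 to 775 mm from the base axis. Payload 7.3 kg.
Tool frame: the origin (TCP) lies at the very end of the fingers, on their centre line; the grasp point (between the pads) lies 19 mm behind it; x points along the fingers, z is the direction in which the jaws open and shut, and the axes are right-handed (so a half turn about x gives the same grasp; the last joint's range is limited). The gripper opens to 92 mm and grips with 3 to 60 N. Pads are 19 mm wide; open, the fingers measure 130 mm over their backs; the gripper's body (75 mm by 190 mm) begins 47 mm behind the grasp point.
Start: joints at [-1.367, 0.342, 1.524, -0, 1.275, -0.146], TCP at [179.946, -493.218, 226.741] pointing down, gripper open.
Joint ranges: [-2.53, 2.53], [-0.77, 2.02], [0.04, 2.7], [-1, 4.14], [0.28, 2.66], [-3.11, 3.11]. Speed limits (rad/s): [2.57, 2.57, 3.14, 3.14, 3.14, 3.14].

## Interface

Orientations are given as [roll, pitch, yaw] about the fixed x, y, z axes, in that order (R = Rz(yaw) Ry(pitch) Rx(roll)).
In Python, from plant import * gives the robot as it stands.
- The arm moves only by the shell command python3 -m creep 'ROWS'. ROWS is JSON, a list of rows, each an object of numbers: "tx", "ty", "tz": the shift along the tool's x, y, z in cm; "wx", "wy", "wz": the turn, a rotation vector about the tool's x, y, z in rad; "gripper": the closure, from -1 (fully open) to 1 (shut). A call has 1 to 8 rows; each row is the pose to reach, as a shift and turn from the pose commanded when the call began, along the tool's axes at that moment; what a row does not reach only later rows make up. A row lasts 1/12 s, in which the tool goes at most 41.7 mm and 7.16 degrees, less where a joint would pass 70% of its speed; a pose out of reach is approached as far as the arm can. A call with a gripper value outside its range is refused whole. The fingers move at their own pace and stop on an object; the grip force is fixed at half the most. Time passes only in rows, so rows that repeat a pose let the fingers close. It gives the time, the measured TCP pose, the force and the opening at its end, in the units of the state.
- get_obs(): the state, without advancing time (a new reading comes with each control period).
- capture(name): name is "scene" or "top" or "wrist"; returns a dict with "frame" (480x640x3 uint8, red, green, blue), "z_map" (480x640 float32, mm along the optical axis (not along the pixel's ray), 0 where there is no reading), "vertical_fov" (degrees; the focal length in pixels is half the picture's height over the tangent of half this angle, whatever the lens; pixels are square), "cx", "cy" (the principal point, pixels), "k1" (the pictures are not rectified: a ray, as slopes to the right and down, at radius r is drawn at 1 + k1 r^2 times it, then the intrinsics apply), "xyz" and "rotation" of the camera in the world. Camera axes: x right, y down, z forward; pixel columns grow to the right and rows downward; lengths in mm; the calibration is good to about 2 mm. A picture is of the moment at which its call begins.
- close_job(): hands the job in, once; it reports no verdict.
The state is a dict: "time": time; "joint_positions": joint angles; "dq": joint speeds; "tau": joint torques, N m; "tool_pos": TCP position; "tcp_rot": TCP orientation; "contact_force": force on the tool from outside, world axes, zero at the start; "moment": the same for the moment, N m; "grip_width": finger opening in mm.
Only numpy, scipy, OpenCV 4.12 (cv2) and the standard library are available. Lean on these libraries where they do the work, as an engineer would, in place of code of your own. Each camera call takes 0.05 s, during which the arm holds its last target.

## Working session

There is one attempt and no reset: what is moved stays moved. The work goes in short steps, Python scripts to look and compute and a shell command to move; the robot and the scene stay as the last step left them, time stands still between calls to the robot, and variables do not carry over. Pictures are saved under pics/ and viewed, and the job is handed in when it is done.

```bash
mkdir -p pics; ls; python3 - <<'E'
from plant import *
import cv2
o=get_obs();print({k:o[k] for k in o})
for n in("scene","top","wrist"):
    c=capture(n);cv2.imwrite(f"pics/{n}0.png",c["frame"][:,:,::-1])
    print(n,c["vertical_fov"],c["cx"],c["cy"],c["k1"],c["xyz"],c["rotation"])
E
```

```text
pics
{'time': 0.0, 'joint_positions': array([-1.36700934e+00,  3.42715985e-01,  1.52499431e+00,  2.11336285e-05,
        1.27538800e+00, -1.45978719e-01]), 'dq': array([ 0.00133183,  0.00196649,  0.00059843,  0.00031825, -0.00204223,
        0.00057123]), 'tau': array([-4.17937583e-03, -4.31251431e+01, -2.44222945e+01,  7.14008510e-02,
        5.59939002e-02, -9.72220278e-05]), 'tool_pos': array([ 179.86298881, -492.81048329,  226.05638005]), 'tcp_rot': array([2.98219263, 1.56929055, 1.76115584]), 'contact_force': array([ 1.21783341,  0.71501195, -0.27553167]), 'moment': array([ 0.03887474, -0.01521643,  0.00781533]), 'grip_width': 91.62121333130911}
scene 47.505344789580555 320.0411090833032 235.15374907776967 -0.10311066897736214 [211.63028893 530.80833281 696.79849821] [-2.40047556 -0.01260375 -2.50438264]
top 47.72722444243836 320.48565975586433 238.61795702197455 -0.13230688540826094 [453.90727915  75.79187713 924.04427987] [-3.01200852  0.00317699 -1.58632693]
wrist 66.76875766548656 318.1173014009826 239.57648515817453 -0.0724883835726028 [ 254.04333469 -464.2797627   384.10242472] [ 2.84667869e+00  3.96945737e-04 -1.22065031e+00]
```

View pics/scene0.png

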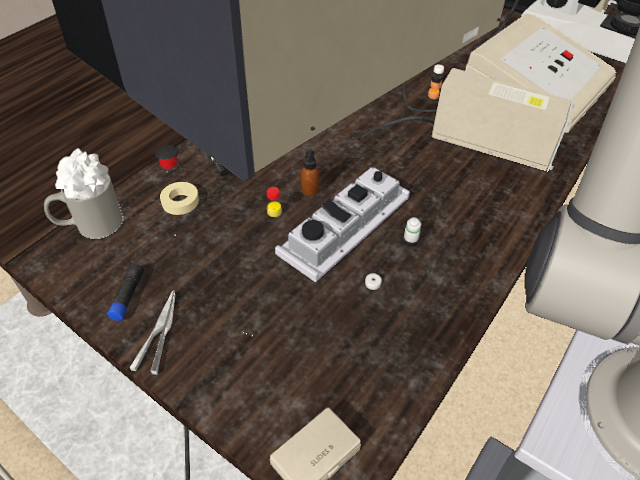

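View pics/top0.png

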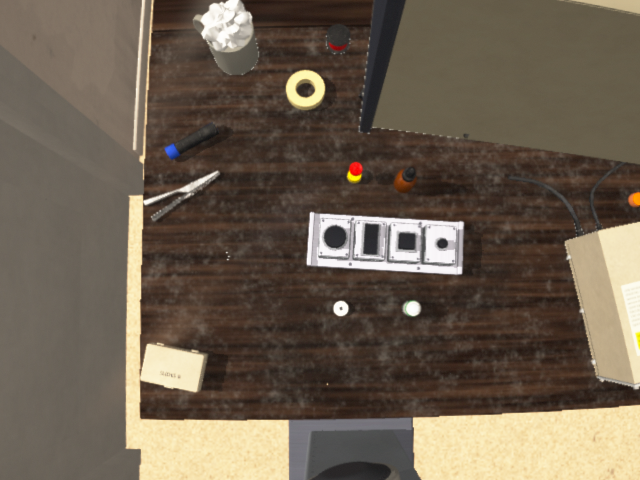

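The top view shows the panel with, left to right: large round (336,237), rocker (372,239), square (407,241) and small round (443,244). The bottle is at (405,180), the puck and objective at (341,308) and (412,308).

```bash
cat > h.py <<'E'
from plant import *
import numpy as np, cv2
from scipy.spatial.transform import Rotation as Ro
def rot(r): return Ro.from_euler('xyz',np.array(r)).as_matrix()
def K(c):
    f=240/np.tan(np.radians(c["vertical_fov"]/2)); return np.array([[f,0,c["cx"]],[0,f,c["cy"]],[0,0,1.]])
def ray(c,uv,z):
    p=cv2.undistortPoints(np.array(uv,float).reshape(-1,1,2),K(c),np.array([c["k1"],0,0,0,0.])).reshape(-1,2)
    # k1 in the forward model as in OpenCV
    d=np.c_[p,np.ones(len(p))]@rot(c["rotation"]).T; o=np.array(c["xyz"])
    return o+d*((z-o[2])/d[:,2])[:,None]
def blobs(c,win,thr=70,amin=60):
    u0,v0,u1,v1=win; g=c["frame"].max(2).astype(np.uint8)[v0:v1,u0:u1]
    n,l,s,cen=cv2.connectedComponentsWithStats((g<thr).astype(np.uint8))
    return [(cen[i]+[u0,v0],s[i]) for i in range(1,n) if s[i][4]>=amin]
E
python3 - <<'E'
from h import *
c=capture("top")
f=c["frame"]
im=cv2.resize(f[200:290,295:480,::-1],None,fx=4,fy=4,interpolation=cv2.INTER_CUBIC);cv2.imwrite("pics/topz.png",im)
s=capture("scene");cv2.imwrite("pics/scz.png",cv2.resize(s["frame"][160:290,265:425,::-1],None,fx=4,fy=4,interpolation=cv2.INTER_CUBIC))
for b in blobs(c,(315,216,462,272)): print("top",b[0],b[1],ray(c,b[0],62)[0].round(1))
for b in blobs(s,(280,165,410,280)): print("sc",b[0],b[1],ray(s,b[0],62)[0].round(1))
# plate
for n,cc,w in(("top",c,(295,200,480,285)),("sc",s,(265,160,425,290))):
    g=cc["frame"].min(2)[w[1]:w[3],w[0]:w[2]]
    m=(g>110).astype(np.uint8); m=cv2.morphologyEx(m,cv2.MORPH_OPEN,np.ones((3,3),np.uint8))
    ct=max(cv2.findContours(m,0,2)[0],key=cv2.contourArea); r=cv2.boxPoints(cv2.minAreaRect(ct))+[w[0],w[1]]
    print(n,r.round(1)); print(ray(cc,r,5).round(1))
o=get_obs();print(o["tool_pos"],rot(o["tcp_rot"]).round(3))
E
```

```text
top [426.96938776 216.81632653] [90  0 42  4 98] [599.1 -96.1  62. ]
top [370.57336957 238.94021739] [ 49   8  14  30 368] [564.5  -3.5  62. ]
top [334.89444444 236.63333333] [ 10  10  21  22 360] [569.1  53.6  62. ]
top [406.45416667 240.99583333] [ 84  17  16  17 240] [560.2 -61.2  62. ]
top [442.01538462 243.10769231] [123  23   9   9  65] [ 555.9 -118.8   62. ]
top [339.40106952 269.70588235] [  0  51  62   5 187] [515.9  47.5  62. ]
sc [317.11265647 194.87946222] [   0    0   82   81 2157] [609.8 -12.2  62. ]
sc [395.36185819 174.71638142] [ 94   0  36  26 409] [ 530.9 -137.7   62. ]
sc [286.2804878  178.70731707] [  0   3  17  23 164] [677.2 -12.6  62. ]
sc [357.46606335 192.87782805] [ 68  19  20  18 221] [558.1 -57.8  62. ]
sc [380.63395863 249.77873978] [  39   30   91   85 2079] [458.   27.1  62. ]
sc [312.5943662  229.74084507] [ 22  55  22  20 355] [567.3  56.9  62. ]
sc [291.82352941 273.59663866] [  0  97  30  18 238] [538.2 146.4  62. ]
sc [347.17241379 273.26436782] [ 58 101  19  14  87] [473.1  96.4  62. ]
sc [397.01587302 277.31746032] [109 107  19   8  63] [409.7  58.2  62. ]
top [[305.5 265.5]
 [308.8 211.7]
 [464.9 221.2]
 [461.6 274.9]]
[[ 528.1  102.9    5. ]
 [ 620.6   96.2    5. ]
 [ 600.2 -173.5    5. ]
 [ 507.4 -163.3    5. ]]
sc [[270.8 248.4]
 [374.9 154.4]
 [411.5 194.9]
 [307.4 288.9]]
[[ 629.3   91.     5. ]
 [ 624.1 -225.7    5. ]
 [ 506.2 -167.4    5. ]
 [ 528.8  121.2    5. ]]
[ 179.89363211 -493.03961364  226.40893182] [[-0.     0.939  0.343]
 [ 0.001  0.343 -0.939]
 [-1.     0.    -0.001]]
```

View pics/topz.png

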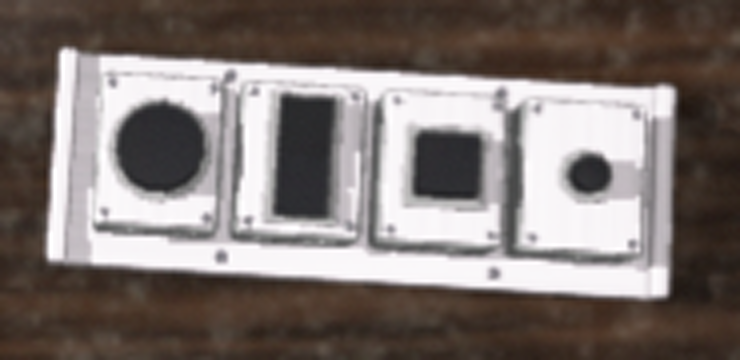

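View pics/scz.png

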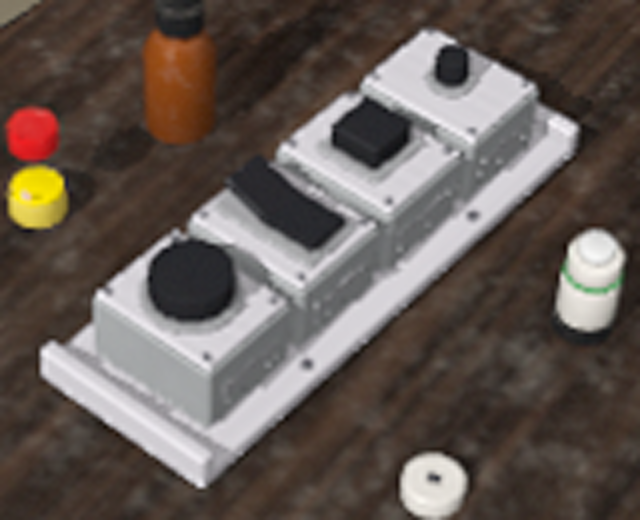

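```bash
python3 - <<'E'
from h import *
c=capture("top"); k=K(c); R=rot(c["rotation"])
def pt(u,v):
    p=cv2.undistortPoints(np.array([[[u,v]]],float),k,np.array([c["k1"],0,0,0,0.]))[0,0]
    return (np.array(c["xyz"])+R@np.array([p[0],p[1],1])*c["z_map"][v,u]).round(0)
for q in((580,300),(575,245),(600,370),(625,250),(630,350),(375,120),(370,60),(500,135),(450,120),(600,130),(405,180),(409,173),(355,170),(341,308),(412,308),(336,237),(372,228),(407,241)): print(q,pt(*q))
E
```

```text
(580, 300) [ 459. -370.   10.]
(575, 245) [ 551. -353.   40.]
(600, 370) [ 339. -393.   26.]
(625, 250) [ 533. -395.  125.]
(630, 350) [ 379. -393.  125.]
(375, 120) [765. -17.  60.]
(370, 60) [792.   5. 226.]
(500, 135) [ 736. -226.   65.]
(450, 120) [ 747. -132.  106.]
(600, 130) [ 717. -357.  152.]
(405, 180) [660. -62.  64.]
(409, 173) [665. -65.  91.]
(355, 170) [681.  18.  54.]
(341, 308) [455.  44.  11.]
(412, 308) [453. -68.  51.]
(336, 237) [568.  52.  68.]
(372, 228) [582.  -6.  66.]
(407, 241) [560. -62.  65.]
```

```bash
python3 -m creep '[{"ty":27,"tz":-16,"wx":0.2,"gripper":1},{"ty":27,"tz":-16,"wx":0.2,"gripper":1},{"ty":27,"tz":-16,"wx":0.2,"gripper":1},{"ty":27,"tz":-16,"wx":0.2,"gripper":1},{"ty":27,"tz":-16,"wx":0.2,"gripper":1},{"ty":27,"tz":-16,"wx":0.2,"gripper":1},{"ty":27,"tz":-16,"wx":0.2,"gripper":1},{"ty":27,"tz":-16,"wx":0.2,"gripper":1}]'
cat > rel.py <<'E'
from h import *
import sys
def rel(goal,yaw=-1.648):
    o=get_obs();R=rot(o["tcp_rot"]);p=np.array(o["tool_pos"])
    x=[0,0,-1.];z=np.array([np.cos(yaw),np.sin(yaw),0]);G=np.c_[x,np.cross(z,x),z]
    print("t",round(o["time"],2),"pos",p.round(1),"F",np.array(o["contact_force"]).round(1),"grip",round(o["grip_width"],1))
    print("shift cm",(R.T@(np.array(goal)-p)/10).round(3),"turn",Ro.from_matrix(R.T@G).as_rotvec().round(3))
rel([float(a) for a in sys.argv[1:4]])
E
python3 rel.py 579 -4 130
```

```text
t 0.35 pos [ 179.9 -493.1  226.6] F [-0.1 -0.4 -0.3] grip 91.8
shift cm [  9.668  54.253 -32.276] turn [ 0.427 -0.     0.   ]validation failed for argument at $[0]...
```

```bash
python3 -m creep '[{"tx":0.0,"ty":27.0,"tz":-16.0,"wx":0.2,"wy":0.0,"wz":0.0,"gripper":1.0}]'; echo rc $?; python3 -m creep --help | head -30; python3 rel.py 579 -4 130
```

```text
time: 0.43
tool_pos: [202.8, -465.9, 226.4]
tcp_rot: [-0.665, 1.568, -2.007]
contact_force: [0.3, -0.4, 0.4]
grip_width: 88.4
rc 0
t 0.43 pos [ 202.8 -465.9  226.4] F [ 0.3 -0.4  0.4] grip 88.4
shift cm [  9.45   47.096 -36.525] turn [0.305 0.003 0.002]invalid input: not JSON, or not a number
```

```bash
python3 -m creep '[{"tx":0,"ty":24,"tz":-19,"wx":0.3,"wy":0,"wz":0,"gripper":1},{"tx":0,"ty":24,"tz":-19,"wx":0.3,"wy":0,"wz":0,"gripper":1},{"tx":0,"ty":24,"tz":-19,"wx":0.3,"wy":0,"wz":0,"gripper":1},{"tx":0,"ty":24,"tz":-19,"wx":0.3,"wy":0,"wz":0,"gripper":1},{"tx":0,"ty":24,"tz":-19,"wx":0.3,"wy":0,"wz":0,"gripper":1},{"tx":0,"ty":24,"tz":-19,"wx":0.3,"wy":0,"wz":0,"gripper":1},{"tx":0,"ty":24,"tz":-19,"wx":0.3,"wy":0,"wz":0,"gripper":1},{"tx":0,"ty":24,"tz":-19,"wx":0.3,"wy":0,"wz":0,"gripper":1}]'
python3 rel.py 579 -4 130
```

```text
time: 1.1
tool_pos: [397.8, -219.2, 227.0]
tcp_rot: [2.196, 1.57, 0.557]
contact_force: [0.2, 0.0, 0.0]
grip_width: 36.3
t 1.1 pos [ 397.8 -219.2  227. ] F [0.2 0.  0. ] grip 36.3
shift cm [  9.732  16.601 -22.699] turn [ 0.009 -0.001 -0.001]
```

```bash
python3 -m creep '[{"tx":0,"ty":16.6,"tz":-22.7,"wx":0,"wy":0,"wz":0,"gripper":1},{"tx":0,"ty":16.6,"tz":-22.7,"wx":0,"wy":0,"wz":0,"gripper":1},{"tx":0,"ty":16.6,"tz":-22.7,"wx":0,"wy":0,"wz":0,"gripper":1},{"tx":2,"ty":16.6,"tz":-22.7,"wx":0,"wy":0,"wz":0,"gripper":1},{"tx":4,"ty":16.6,"tz":-22.7,"wx":0,"wy":0,"wz":0,"gripper":1},{"tx":7,"ty":16.6,"tz":-22.7,"wx":0,"wy":0,"wz":0,"gripper":1},{"tx":9.7,"ty":16.6,"tz":-22.7,"wx":0,"wy":0,"wz":0,"gripper":1},{"tx":9.7,"ty":16.6,"tz":-22.7,"wx":0,"wy":0,"wz":0,"gripper":1}]'
python3 -m creep '[{"tx":0,"ty":0,"tz":0,"wx":0,"wy":0,"wz":0,"gripper":1},{"tx":0,"ty":0,"tz":0,"wx":0,"wy":0,"wz":0,"gripper":1}]'
python3 rel.py 579.5 -4 85
python3 - <<'E'
from h import *
for n in("scene","wrist"):
    c=capture(n);f=c["frame"][:,:,::-1]
    if n=="scene": f=cv2.resize(f[100:300,240:480],None,fx=3,fy=3)
    cv2.imwrite(f"pics/{n}1.png",f)
E
```

```text
time: 1.77
tool_pos: [578.1, -5.2, 127.1]
tcp_rot: [-1.88, 1.569, 2.764]
contact_force: [-1.0, -0.6, -0.4]
grip_width: 0.4
time: 1.93
tool_pos: [576.9, -7.3, 128.5]
tcp_rot: [-1.539, 1.568, 3.104]
contact_force: [1.0, 0.3, 1.1]
grip_width: 0.4
t 1.93 pos [576.9  -7.3 128.5] F [1.  0.3 1.1] grip 0.4
shift cm [ 4.35   0.253 -0.347] turn [0.008 0.    0.003]
```

View pics/scene1.png

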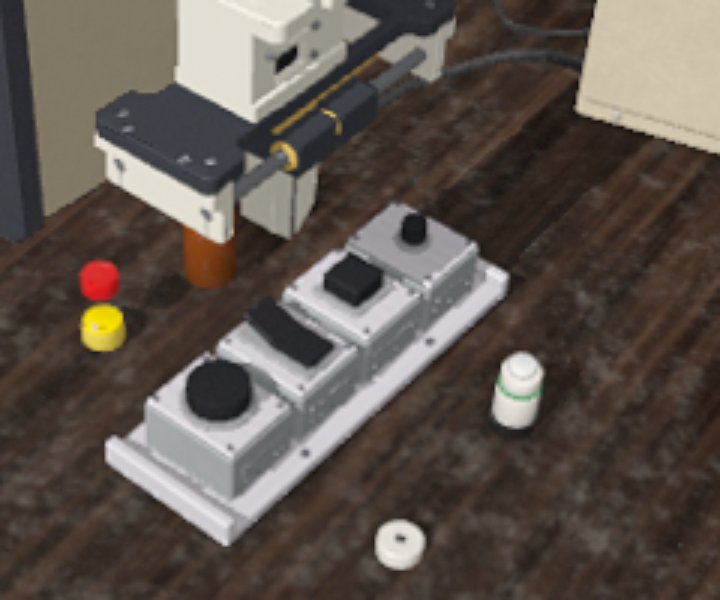

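View pics/wrist1.png

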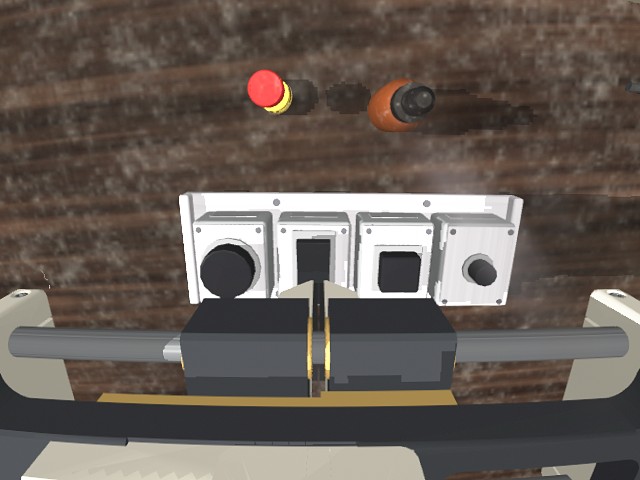

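The wrist view puts the shut fingertips near (318,290), just over the rocker at (313,260), with the square key at (400,270) and the round button at (228,270). I'll check these against the top-view fix.

```bash
python3 - <<'E'
from h import *
c=capture("wrist")
for b in blobs(c,(195,225,515,297)): print(b[0].round(1),b[1],ray(c,b[0],64)[0].round(1))
print("rocker far edge",ray(c,[[297,238],[330,238]],68).round(1))
print("fingertip?",c["xyz"])
E
python3 rel.py 579.5 -4 75
```

```text
[312.5 263. ] [ 101   15   33   57 1468] [572.8  -3.1  64. ]
[227.3 270.9] [   5   19   55   53 2206] [571.1  54.   64. ]
[397.6 271.5] [ 182   27   43   40 1582] [562.6 -59.2  64. ]
[477.2 274. ] [272  35  27  26 339] [ 556.7 -113.5   64. ]
rocker far edge [[591.8   5.3  68. ]
 [590.3 -15.6  68. ]]
fingertip? [656.33167092 -12.44199284 289.17597231]
t 2.08 pos [578.1  -9.  131.5] F [ 0.6 -0.3  0.3] grip 0.3
shift cm [ 5.654  0.092 -0.509] turn [ 0.005  0.001 -0.003]
```

```bash
python3 -m creep '[{"tx":2,"ty":0.2,"tz":-0.4,"wx":0,"wy":0,"wz":0,"gripper":1},{"tx":4,"ty":0.2,"tz":-0.4,"wx":0,"wy":0,"wz":0,"gripper":1},{"tx":4.5,"ty":0.2,"tz":-0.4,"wx":0,"wy":0,"wz":0,"gripper":1},{"tx":4.5,"ty":0.2,"tz":-0.4,"wx":0,"wy":0,"wz":0,"gripper":1},{"tx":4.5,"ty":0.2,"tz":-0.4,"wx":0,"wy":0,"wz":0,"gripper":1},{"tx":4.5,"ty":0.2,"tz":-0.4,"wx":0,"wy":0,"wz":0,"gripper":1}]'
python3 rel.py 581 -4 75
python3 -m creep '[{"tx":0,"ty":0,"tz":0,"wx":0,"wy":0,"wz":0,"gripper":1}]';python3 rel.py 581 -4 75;python3 -m creep '[{"tx":0,"ty":0,"tz":0,"wx":0,"wy":0,"wz":0,"gripper":1}]'
python3 rel.py 581 -4 75
python3 - <<'E'
from h import *
for n in("scene","wrist"):
    c=capture(n);f=c["frame"][:,:,::-1]
    if n=="scene": f=cv2.resize(f[100:300,240:480],None,fx=3,fy=3)
    cv2.imwrite(f"pics/{n}2.png",f)
E
```

```text
time: 2.58
tool_pos: [580.7, -4.6, 86.5]
tcp_rot: [1.46, 1.568, -0.182]
contact_force: [0.8, 0.1, -0.3]
grip_width: 0.4
t 2.58 pos [580.7  -4.6  86.5] F [ 0.8  0.1 -0.3] grip 0.4
shift cm [ 1.146  0.022 -0.064] turn [ 0.006  0.    -0.003]
time: 2.67
tool_pos: [580.6, -4.4, 86.2]
tcp_rot: [1.457, 1.568, -0.185]
contact_force: [-0.2, -0.1, 1.1]
grip_width: 0.5
t 2.67 pos [580.6  -4.4  86.2] F [-0.2 -0.1  1.1] grip 0.5
shift cm [ 1.123  0.032 -0.045] turn [ 0.006  0.    -0.003]
time: 2.75
tool_pos: [580.4, -4.3, 85.8]
tcp_rot: [1.438, 1.569, -0.204]
contact_force: [0.4, -0.9, -0.5]
grip_width: 0.2
t 2.75 pos [580.4  -4.3  85.8] F [ 0.4 -0.9 -0.5] grip 0.2
shift cm [ 1.081  0.058 -0.03 ] turn [ 0.006  0.    -0.002]
```

View pics/scene2.png

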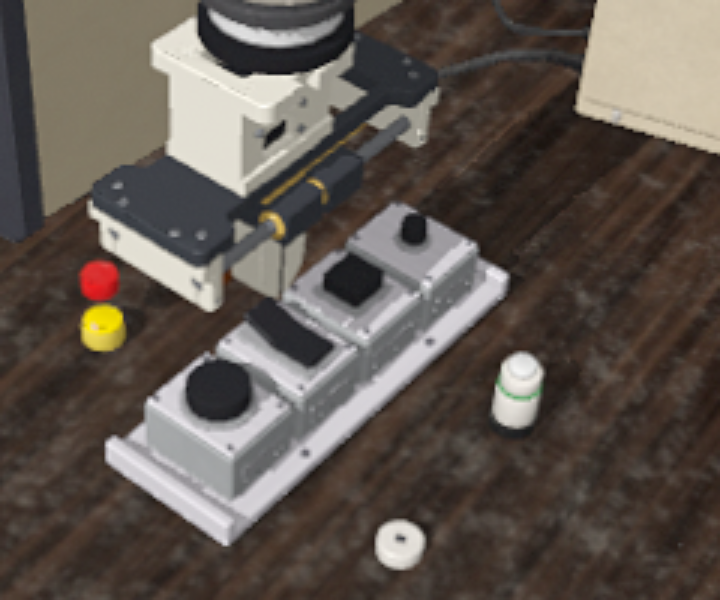

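View pics/wrist2.png

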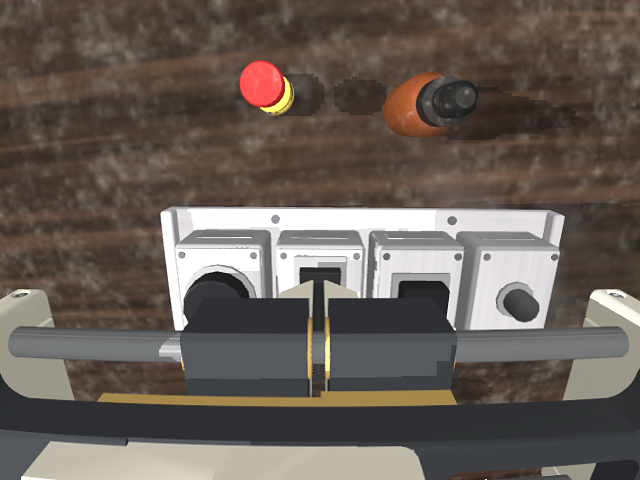

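The scene view shows the fingertips at (265,290), over the raised far end of the rocker, with nothing else close. Pressing now.

```bash
python3 -m creep '[{"tx":0.6,"ty":0.05,"tz":0,"wx":0,"wy":0,"wz":0,"gripper":1},{"tx":1.1,"ty":0.05,"tz":0,"wx":0,"wy":0,"wz":0,"gripper":1},{"tx":1.6,"ty":0.05,"tz":0,"wx":0,"wy":0,"wz":0,"gripper":1},{"tx":2.1,"ty":0.05,"tz":0,"wx":0,"wy":0,"wz":0,"gripper":1},{"tx":2.3,"ty":0.05,"tz":0,"wx":0,"wy":0,"wz":0,"gripper":1},{"tx":2.3,"ty":0.05,"tz":0,"wx":0,"wy":0,"wz":0,"gripper":1}]'
python3 rel.py 581 -4 58
```

```text
time: 3.35
tool_pos: [580.2, -4.1, 61.1]
tcp_rot: [-1.517, 1.57, 3.124]
contact_force: [-0.2, -0.4, -0.0]
grip_width: 0.3
t 3.35 pos [580.2  -4.1  61.1] F [-0.2 -0.4 -0. ] grip 0.3
shift cm [ 0.309  0.078 -0.011] turn [0.007 0.    0.001]
```

```bash
python3 -m creep '[{"tx":0.1,"ty":0,"tz":0,"wx":0,"wy":0,"wz":0,"gripper":1},{"tx":0.2,"ty":0,"tz":0,"wx":0,"wy":0,"wz":0,"gripper":1},{"tx":0.3,"ty":0,"tz":0,"wx":0,"wy":0,"wz":0,"gripper":1},{"tx":0.3,"ty":0,"tz":0,"wx":0,"wy":0,"wz":0,"gripper":1}]'
python3 -m creep '[{"tx":0.1,"ty":0,"tz":0,"wx":0,"wy":0,"wz":0,"gripper":1},{"tx":0.1,"ty":0,"tz":0,"wx":0,"wy":0,"wz":0,"gripper":1}]'
python3 -m creep '[{"tx":0.1,"ty":0,"tz":0,"wx":0,"wy":0,"wz":0,"gripper":1},{"tx":0.1,"ty":0,"tz":0,"wx":0,"wy":0,"wz":0,"gripper":1}]'
python3 - <<'E'
from h import *
for n in("scene","wrist"):
    c=capture(n);f=c["frame"][:,:,::-1]
    if n=="scene": f=cv2.resize(f[160:290,265:425],None,fx=4,fy=4)
    cv2.imwrite(f"pics/{n}3.png",f)
E
```

```text
time: 3.68
tool_pos: [580.2, -4.1, 59.3]
tcp_rot: [0.493, 1.571, -1.149]
contact_force: [-0.2, -0.4, 4.8]
grip_width: 0.4
time: 3.85
tool_pos: [580.3, -4.1, 59.1]
tcp_rot: [1.138, 1.57, -0.503]
contact_force: [-3.8, -0.2, 11.7]
grip_width: 0.2
time: 4.02
tool_pos: [580.3, -4.1, 59.0]
tcp_rot: [1.244, 1.57, -0.398]
contact_force: [-6.4, 1.3, 17.9]
grip_width: 0.5
```

View pics/scene3.png

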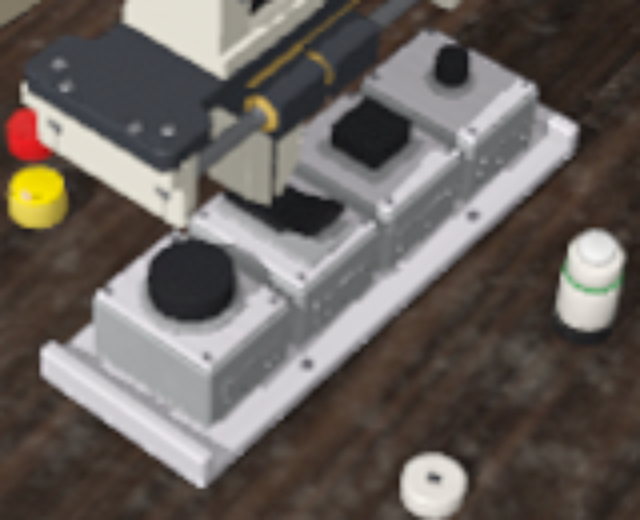

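The rocker is at its stop: z 59.0 mm with 18 N, and its near end is up in the picture. Lifting and moving over to the square key.

```bash
python3 -m creep '[{"tx":-1.5,"ty":0,"tz":0,"wx":0,"wy":0,"wz":0,"gripper":1},{"tx":-3.2,"ty":0,"tz":0,"wx":0,"wy":0,"wz":0,"gripper":1},{"tx":-3.2,"ty":0,"tz":0,"wx":0,"wy":0,"wz":0,"gripper":1}]'
python3 rel.py 560.3 -60.6 85
```

```text
time: 4.37
tool_pos: [581.9, -4.2, 91.5]
tcp_rot: [1.487, 1.566, -0.154]
contact_force: [0.7, -0.4, 0.9]
grip_width: 0.4
t 4.37 pos [581.9  -4.2  91.5] F [ 0.7 -0.4  0.9] grip 0.4
shift cm [ 0.647 -1.76   5.774] turn [ 0.007  0.    -0.005]
```

```bash
python3 -m creep '[{"tx":0,"ty":-0.9,"tz":2.5,"wx":0,"wy":0,"wz":0,"gripper":1},{"tx":0,"ty":-1.7,"tz":5.7,"wx":0,"wy":0,"wz":0,"gripper":1},{"tx":0,"ty":-1.7,"tz":5.7,"wx":0,"wy":0,"wz":0,"gripper":1},{"tx":0.4,"ty":-1.7,"tz":5.7,"wx":0,"wy":0,"wz":0,"gripper":1},{"tx":0.4,"ty":-1.7,"tz":5.7,"wx":0,"wy":0,"wz":0,"gripper":1}]'
python3 rel.py 560.3 -60.6 70
python3 - <<'E'
from h import *
for n in("scene","wrist"):
    c=capture(n);f=c["frame"][:,:,::-1]
    if n=="scene": f=cv2.resize(f[160:290,265:425],None,fx=4,fy=4)
    cv2.imwrite(f"pics/{n}4.png",f)
E
```

```text
time: 4.78
tool_pos: [558.8, -59.5, 83.5]
tcp_rot: [-1.875, 1.569, 2.766]
contact_force: [-0.0, 1.0, 0.1]
grip_width: 0.0
t 4.78 pos [558.8 -59.5  83.5] F [-0.   1.   0.1] grip 0.0
shift cm [1.347 0.161 0.098] turn [ 0.006 -0.001  0.002]
```

View pics/scene4.png

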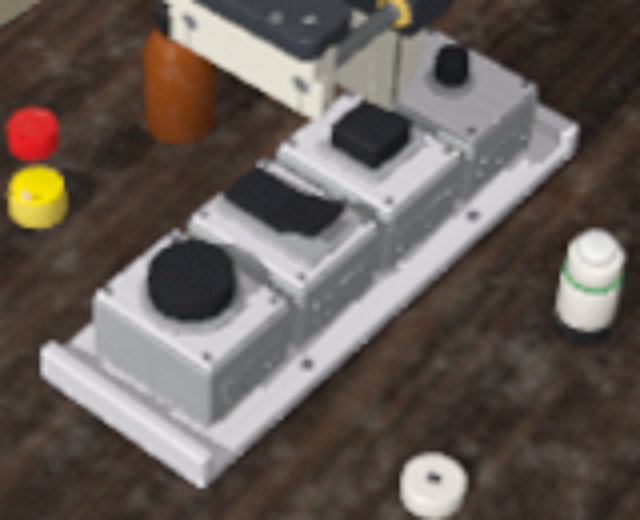

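The rocker has stayed tipped (280,200 in the zoom). The fingertips seem to be near (385,100); I'll check that against the projected TCP.

```bash
python3 - <<'E'
from h import *
c=capture("scene");R=rot(c["rotation"]);o=get_obs()
for p in(o["tool_pos"],[560.3,-60.6,66]):
    q=cv2.projectPoints(np.array([p],float),cv2.Rodrigues(R.T)[0],-R.T@np.array(c["xyz"]),K(c),np.array([c["k1"],0,0,0,0.]))[0][0,0]
    print(q,(q-[265,160])*4)
E
python3 rel.py 560.3 -60.6 70
```

```text
[358.00792775 182.53888716] [372.03171102  90.15554864]
[357.45048363 189.74556931] [369.80193452 118.98227726]
t 4.93 pos [559.4 -58.9  84.2] F [-0.9  0.5 -0.7] grip 0.4
shift cm [1.421 0.105 0.168] turn [ 0.008 -0.     0.001]
```

```bash
python3 -m creep '[{"tx":0.6,"ty":0.1,"tz":0.15,"wx":0,"wy":0,"wz":0,"gripper":1},{"tx":1.1,"ty":0.1,"tz":0.15,"wx":0,"wy":0,"wz":0,"gripper":1},{"tx":1.5,"ty":0.1,"tz":0.15,"wx":0,"wy":0,"wz":0,"gripper":1},{"tx":1.8,"ty":0.1,"tz":0.15,"wx":0,"wy":0,"wz":0,"gripper":1},{"tx":2.1,"ty":0.1,"tz":0.15,"wx":0,"wy":0,"wz":0,"gripper":1},{"tx":2.4,"ty":0.1,"tz":0.15,"wx":0,"wy":0,"wz":0,"gripper":1},{"tx":2.4,"ty":0.1,"tz":0.15,"wx":0,"wy":0,"wz":0,"gripper":1}]'
python3 -m creep '[{"tx":0.1,"ty":0,"tz":0,"wx":0,"wy":0,"wz":0,"gripper":1},{"tx":0.2,"ty":0,"tz":0,"wx":0,"wy":0,"wz":0,"gripper":1},{"tx":0.2,"ty":0,"tz":0,"wx":0,"wy":0,"wz":0,"gripper":1}]'
python3 -m creep '[{"tx":0.1,"ty":0,"tz":0,"wx":0,"wy":0,"wz":0,"gripper":1},{"tx":0.1,"ty":0,"tz":0,"wx":0,"wy":0,"wz":0,"gripper":1}]'
```

```text
time: 5.52
tool_pos: [560.0, -61.2, 60.2]
tcp_rot: [-1.747, 1.57, 2.895]
contact_force: [0.5, -0.6, 0.0]
grip_width: 0.7
time: 5.77
tool_pos: [560.4, -61.4, 58.8]
tcp_rot: [1.199, 1.57, -0.443]
contact_force: [0.3, -0.2, 0.6]
grip_width: 0.1
time: 5.93
tool_pos: [560.4, -61.4, 58.2]
tcp_rot: [1.166, 1.57, -0.475]
contact_force: [-2.1, 0.7, 3.9]
grip_width: 0.4
```

```bash
python3 -m creep '[{"tx":0.1,"ty":0,"tz":0,"wx":0,"wy":0,"wz":0,"gripper":1},{"tx":0.1,"ty":0,"tz":0,"wx":0,"wy":0,"wz":0,"gripper":1}]'
python3 -m creep '[{"tx":0.1,"ty":0,"tz":0,"wx":0,"wy":0,"wz":0,"gripper":1},{"tx":0.1,"ty":0,"tz":0,"wx":0,"wy":0,"wz":0,"gripper":1}]'
```

```text
time: 6.1
tool_pos: [560.5, -61.4, 58.2]
tcp_rot: [1.223, 1.57, -0.418]
contact_force: [-3.3, 0.8, 12.8]
grip_width: 0.5
time: 6.27
tool_pos: [560.5, -61.4, 58.1]
tcp_rot: [1.27, 1.569, -0.371]
contact_force: [-5.5, 1.6, 19.7]
grip_width: 0.5
```

The square key is at its stop (58.1 mm, 20 N). Lifting and going to the large round button.

```bash
python3 -m creep '[{"tx":-1.5,"ty":0,"tz":0,"wx":0,"wy":0,"wz":0,"gripper":1},{"tx":-3.2,"ty":0,"tz":0,"wx":0,"wy":0,"wz":0,"gripper":1},{"tx":-3.2,"ty":0,"tz":0,"wx":0,"wy":0,"wz":0,"gripper":1}]'
python3 rel.py 568.7 54.4 85
```

```text
time: 6.52
tool_pos: [562.1, -61.8, 90.6]
tcp_rot: [1.372, 1.565, -0.27]
contact_force: [0.8, 0.0, 0.3]
grip_width: 0.6
t 6.52 pos [562.1 -61.8  90.6] F [0.8 0.  0.3] grip 0.6
shift cm [  0.546  -0.169 -11.64 ] turn [ 0.007  0.001 -0.006]
```

```bash
python3 -m creep '[{"tx":0,"ty":-0.1,"tz":-3.5,"wx":0,"wy":0,"wz":0,"gripper":1},{"tx":0,"ty":-0.1,"tz":-7,"wx":0,"wy":0,"wz":0,"gripper":1},{"tx":0,"ty":-0.1,"tz":-10,"wx":0,"wy":0,"wz":0,"gripper":1},{"tx":0,"ty":-0.1,"tz":-11.6,"wx":0,"wy":0,"wz":0,"gripper":1},{"tx":0.3,"ty":-0.1,"tz":-11.6,"wx":0,"wy":0,"wz":0,"gripper":1},{"tx":0.3,"ty":-0.1,"tz":-11.6,"wx":0,"wy":0,"wz":0,"gripper":1},{"tx":0.3,"ty":-0.1,"tz":-11.6,"wx":0,"wy":0,"wz":0,"gripper":1}]'
python3 - <<'E'
from h import *
for n in("scene","wrist"):
    c=capture(n);f=c["frame"][:,:,::-1]
    if n=="scene": f=cv2.resize(f[160:290,265:425],None,fx=4,fy=4)
    cv2.imwrite(f"pics/{n}5.png",f)
E
python3 rel.py 568.7 54.4 58
```

```text
time: 7.1
tool_pos: [567.1, 53.8, 84.0]
tcp_rot: [-1.085, 1.57, -2.727]
contact_force: [-0.0, -0.2, -0.4]
grip_width: 0.6
t 7.2 pos [567.4  53.3  84.4] F [-0.3  1.2 -0.5] grip 0.2
shift cm [ 2.639  0.125 -0.118] turn [0.005 0.    0.   ]
```

View pics/scene5.png

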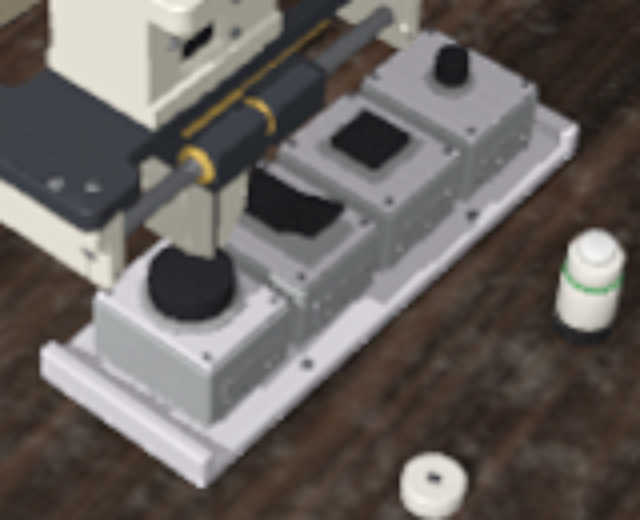

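View pics/wrist5.png

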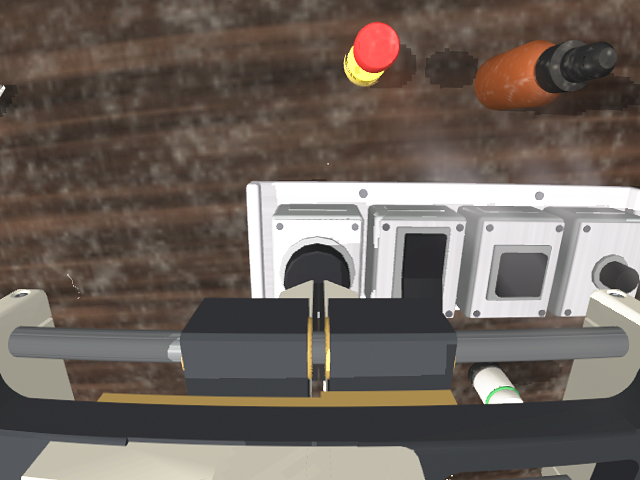

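The square key is now low at (370,138 in the zoom), the rocker is still tipped at (295,205), and the small button is up at (450,65). The fingers are over the large round button.

```bash
python3 -m creep '[{"tx":0.6,"ty":0.1,"tz":-0.05,"wx":0,"wy":0,"wz":0,"gripper":1},{"tx":1.1,"ty":0.1,"tz":-0.05,"wx":0,"wy":0,"wz":0,"gripper":1},{"tx":1.5,"ty":0.1,"tz":-0.05,"wx":0,"wy":0,"wz":0,"gripper":1},{"tx":1.8,"ty":0.1,"tz":-0.05,"wx":0,"wy":0,"wz":0,"gripper":1},{"tx":2.1,"ty":0.1,"tz":-0.05,"wx":0,"wy":0,"wz":0,"gripper":1},{"tx":2.4,"ty":0.1,"tz":-0.05,"wx":0,"wy":0,"wz":0,"gripper":1},{"tx":2.6,"ty":0.1,"tz":-0.05,"wx":0,"wy":0,"wz":0,"gripper":1},{"tx":2.6,"ty":0.1,"tz":-0.05,"wx":0,"wy":0,"wz":0,"gripper":1}]'
python3 -m creep '[{"tx":0.1,"ty":0,"tz":0,"wx":0,"wy":0,"wz":0,"gripper":1},{"tx":0.1,"ty":0,"tz":0,"wx":0,"wy":0,"wz":0,"gripper":1}]'
python3 -m creep '[{"tx":0.1,"ty":0,"tz":0,"wx":0,"wy":0,"wz":0,"gripper":1},{"tx":0.1,"ty":0,"tz":0,"wx":0,"wy":0,"wz":0,"gripper":1}]'
```

```text
time: 7.87
tool_pos: [568.2, 54.6, 58.6]
tcp_rot: [-0.726, 1.57, -2.368]
contact_force: [-2.3, -2.8, 5.5]
grip_width: 0.1
time: 8.03
tool_pos: [568.4, 54.7, 58.3]
tcp_rot: [0.289, 1.57, -1.352]
contact_force: [-2.6, -2.1, 5.0]
grip_width: 0.2
time: 8.2
tool_pos: [568.4, 54.7, 58.1]
tcp_rot: [0.85, 1.57, -0.791]
contact_force: [-5.1, -2.3, 12.9]
grip_width: 0.5
```

```bash
python3 -m creep '[{"tx":0.1,"ty":0,"tz":0,"wx":0,"wy":0,"wz":0,"gripper":1},{"tx":0.1,"ty":0,"tz":0,"wx":0,"wy":0,"wz":0,"gripper":1}]'
python3 -m creep '[{"tx":0,"ty":0,"tz":0,"wx":0,"wy":0,"wz":0,"gripper":1},{"tx":0,"ty":0,"tz":0,"wx":0,"wy":0,"wz":0,"gripper":1},{"tx":0,"ty":0,"tz":0,"wx":0,"wy":0,"wz":0,"gripper":1},{"tx":0,"ty":0,"tz":0,"wx":0,"wy":0,"wz":0,"gripper":1},{"tx":0,"ty":0,"tz":0,"wx":0,"wy":0,"wz":0,"gripper":1},{"tx":0,"ty":0,"tz":0,"wx":0,"wy":0,"wz":0,"gripper":1}]'
python3 - <<'E'
from h import *
c=capture("scene");f=c["frame"][:,:,::-1]
cv2.imwrite("pics/scene6.png",cv2.resize(f[130:290,245:445],None,fx=3.5,fy=3.5))
o=get_obs();print(o["time"],o["tool_pos"],o["contact_force"])
E
```

```text
time: 8.37
tool_pos: [568.5, 54.8, 58.0]
tcp_rot: [1.154, 1.57, -0.487]
contact_force: [-8.3, -2.7, 19.7]
grip_width: 0.3
time: 8.87
tool_pos: [568.5, 54.7, 58.0]
tcp_rot: [1.178, 1.569, -0.463]
contact_force: [-8.0, -2.3, 19.3]
grip_width: 0.6
8.9167 [568.5130494   54.74437012  58.01848357] [-8.08152451 -3.09486119 20.05448167]
```

View pics/scene6.png

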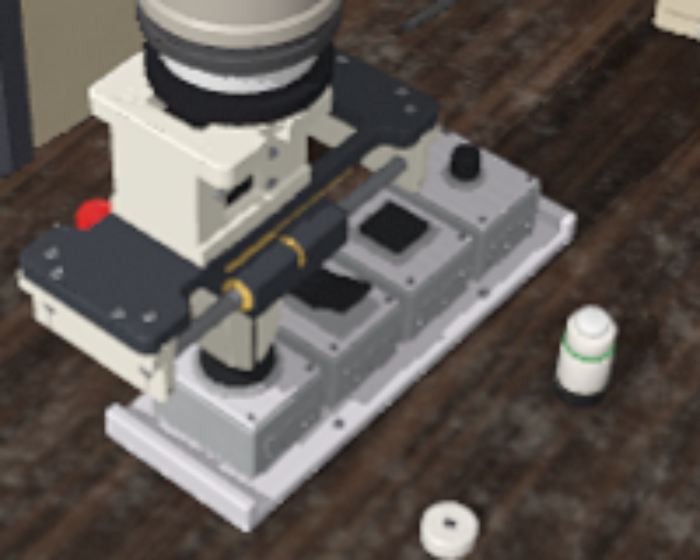

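The round button is held in at (238,360), well above its spring force. The square key is down at (395,228), the rocker is tipped at (335,290), and the small button is untouched at (465,162).

```bash
python3 -c "
from plant import *
print(close_job())"
```

```text
the job is handed in; nothing more can be done
None
```

The shutter control was started up in the order asked, and the job was handed in after about 9 s, with the large round button still held in.

| Step | Fingertip height at stop | Push at stop | Check |
|---|---|---|---|
| Rocker, far end down | 59.0 mm | 18 N | Later pictures show it stayed tipped |
| Square key, fully down | 58.1 mm | 20 N | Later pictures show it stayed down |
| Large round button, held in | 58.0 mm | about 20 N up, 8 N sideways | Steady for the half second before hand-in |

- **Left alone:** the small round button looked up in the last picture. The puck and objective stood where they started. The bottle and vial were still standing in the wrist picture just before the last press, but the gripper mostly hid them in the final one.
- **Refused move:** the first move call was refused because the rows left out some fields, and nothing moved.
- **Disagreement in position:** the top and wrist cameras differed by about 2–4 mm on where the controls were. I aimed between them for the rocker and close to the top-view positions for the square key and round button.

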